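# Balance a bearing flange with ring weights

## Task

With your fingertips press the high, empty pan of the balance gently down until the beam is level and hold it there for a second, to feel how much weight it needs to match the flange. Then lower the right ring weights gently over that pan's pin and let go, so that the beam rests level by itself, its pointer between the two marks. Never drop or push anything on the balance hard (stay under 10 N), leave the flange and the other things alone, and leave unused rings flat on the bench.

Things in the scene. Friction and masses are not known exactly. Their poses are not given: they have to be found in the camera images.
- balance: Equal-arm balance, fixed. Origin: underside centre of its 120 x 150 x 18 mm foot. The beam lies along its y and pivots about its x, 75 mm up. Two flat rimless rubber-faced pans, 112 mm diameter, 3 mm thick, tops 60 mm above the bench when level, centred 140 mm from the pivot: weight pan at -y, flange pan at +y. A black pointer rises before a white plate (top 175 mm up) with two black marks.
- beam (a joint): Beam angle in rad, 0 level, positive: weight pan down. Stops at -0.07 and 0.07 (pan 10 mm up or down); pointer between the marks: within 0.045 of level. A centring spring of 2.0 N m/rad acts on it, lightly damped: 100 g out of balance tilts it 0.069. At the start the weight pan is up.
- weight_pin (a point): Foot of the pin in the centre of the weight pan, on the pan's top; z along the pin, tilting with the beam. Steel pin 9 mm diameter, 46 mm high, the last 8 mm tapering to a 5 mm top. Pressing straight down on the pan beside the pin, on the line through the pin square to the beam, acts as a weight on the pin would: 0.98 N per 100 g.
- flange_pin (a point): The same pin's foot on the flange pan.
- flange: Four-bolt bearing flange of aluminium, 70 x 70 x 14 mm plate with a 52 mm boss up to 32 mm height and a 20 mm through bore, standing over the flange pan's pin. Origin: centre of its underside. Its weight is not known: 160 to 640 g.
- ring100: Steel ring weight of 100 g: flat ring 43 mm outside diameter, 10 mm high, 16 mm through bore, lying flat on the bench. Origin: centre of its underside.
- ring200: Steel ring weight of 200 g: flat ring 51 mm outside diameter, 14 mm high, 16 mm through bore, lying flat on the bench. Origin: centre of its underside.
- ring400: Steel ring weight of 400 g: flat ring 62 mm outside diameter, 18 mm high, 16 mm through bore, lying flat on the bench. Origin: centre of its underside.
- spool: Grey spool, 54 mm diameter, 45 mm high, a bystander. Origin: centre of its underside.
- bin: Blue open parts bin 90 x 100 x 50 mm, a bystander. Origin: centre of its underside.
- driver: Screwdriver lying on the bench, about 200 mm long, a bystander. Origin near its middle.
Not all that is in view belongs to the job. What is shaped like the flange but purple is not meant.

How it is judged (in metres and radians):
On the way:
1. the empty weight pan is pressed down by the fingertips and the beam held level (within 0.045 rad) for 0.6 s (contact force between the fingers and balance above 0.6 N and value of joint beam between -0.045 and 0.045 rad and contact force between each of ring100, ring200, ring400 and balance below 0.05 N), for 0.6 s.
At the end, for the whole second after the job is handed in: Beam at rest within 0.045 rad of level; flange flat over its own pin (within 12 mm); at least one ring flat over the weight pan's pin (within 8 mm, underside less than 36 mm above the pan); every other ring flat on the bench clear of the balance (value of joint beam between -0.045 and 0.045 rad and velocity of joint beam between -0.03 and 0.03 rad/s and horizontal distance between flange and flange_pin below 0.012 m and z of flange in the frame of flange_pin between -0.004 and 0.005 m and ((horizontal distance between ring100 and weight_pin below 0.008 m and z of ring100 in the frame of weight_pin between -0.004 and 0.036 m) or (height (world z) of ring100 below 0.012 m and contact force between ring100 and balance below 0.05 N)) and ((horizontal distance between ring200 and weight_pin below 0.008 m and z of ring200 in the frame of weight_pin between -0.004 and 0.036 m) or (height (world z) of ring200 below 0.012 m and contact force between ring200 and balance below 0.05 N)) and ((horizontal distance between ring400 and weight_pin below 0.008 m and z of ring400 in the frame of weight_pin between -0.004 and 0.036 m) or (height (world z) of ring400 below 0.012 m and contact force between ring400 and balance below 0.05 N)) and ((horizontal distance between ring100 and weight_pin below 0.008 m and z of ring100 in the frame of weight_pin between -0.004 and 0.036 m) or (horizontal distance between ring200 and weight_pin below 0.008 m and z of ring200 in the frame of weight_pin between -0.004 and 0.036 m) or (horizontal distance between ring400 and weight_pin below 0.008 m and z of ring400 in the frame of weight_pin between -0.004 and 0.036 m)) and angle between each of ring100, ring200, ring400's own z axis and vertical below 0.12 rad and linear speed of each of ring100, ring200, ring400 below 0.02 m/s); the robot touches nothing.
It fails at once if the fingers push the balance with more than 15 N (contact force between the fingers and balance above 15 N).
It fails at once if the fingers push the flange with more than 1 N (contact force between the fingers and flange above 1 N).
It fails at once if a ring weight is dropped or pushed onto the balance with more than 20 N (contact force between any of ring100, ring200, ring400 and balance above 20 N).
It fails at once if the spool, the bin or the screwdriver is moved more than 30 mm (distance of any of spool, bin, driver from where it was at the start of the episode above 0.03 m).
It also fails if it takes over 72 s, if anything falls off the work surface, if the arm or the gripper's body presses on something with over 40 N, if the wrist force passes 120 N, or if a joint passes its speed limit or range.

## Robot

A 6-joint arm with a two-finger parallel gripper is mounted at the origin on the work surface. World frame = base frame: x ahead of the robot, y to its left, z up, the work surface at z = 0. Lengths are in m, angles in degrees, forces in N, time in s.
With the tool pointing down it reaches from about 0.325 to 0.85 m from the base axis. Payload 15.5 kg.
Tool frame: the origin (TCP) lies at the very end of the fingers, on their centre line; the grasp point (between the pads) lies arm.grip_depth behind it (arm.grip_depth is the distance from the TCP to the grasp point, in m); z points along the fingers, y is the line along which they close (so a half turn about z gives the same grasp; the last joint's range is limited). The gripper opens to 91 mm and grips with 3 to 60 N. Pads are 32 mm wide; open, the fingers measure 118 mm over their backs; the gripper's body (76 mm by 178 mm) begins 60 mm behind the grasp point.
Start: joints at [-72.794, 28.281, 77.091, -0, 74.628, -5.472], TCP at [0.241, -0.577, 0.214] pointing down, gripper open.
Joint ranges: [-166.48, 166.48], [-47.26, 123.95], [12.59, 153.08], [-70.14, 250.14], [6.76, 159.57], [-176.63, 176.63]. Speed limits (degrees/s): [108.29, 108.29, 147.25, 172.46, 172.46, 172.46].

## Interface

Orientations are given as a 3x3 rotation matrix whose columns are the frame's x, y, z axes.
In Python, from rig import arm gives the robot as it stands. Calls block until the motion is done:
- arm.move_to(position, orientation): joint-space move of the TCP to a pose.
- arm.move_l(position, orientation=None, feed=0.15): straight line of the TCP; orientation=None keeps the orientation; feed is the mean speed in m/s.
- arm.move_joints(angles): joint-space move.
- arm.grip(opening): finger opening in m; the grip force is fixed at half the most; returns when the fingers have stopped.
- arm.sleep(seconds).
- arm.solve_ik(position, orientation): joint angles nearest the present ones, or None.
- arm.snapshot(name): name is "scene" or "side" or "wrist"; returns the picture (480x640x3 uint8, red, green, blue); there is no depth.
- arm.get_calibration(name): a dict with "intrinsics" (3x3 intrinsics, pixels), "cam_to_world" (4x4, takes a point from camera to world coordinates). Camera axes: x right, y down, z forward; pixel columns grow to the right and rows downward; lengths in m; the calibration is good to about 2 mm. A picture is of the moment at which its call begins: read the wrist's pose just before it. get_calibration takes no time and is no camera call; for the wrist camera it gives the pose at the moment of the call.
A pose or a line that the arm cannot do raises arm.Unreachable and nothing moves.
- arm.sign_off(): hands the job in; it is judged then, once.
Readings, each from a call of its own:
- arm.current_t(): time.
- arm.current_joint_positions(): joint angles.
- arm.current_dq(): joint speeds.
- arm.current_tau(): joint torques, N m.
- arm.current_ee_pos(): TCP position.
- arm.current_tool_rot(): TCP orientation.
- arm.current_force(): force on the tool from outside, world axes, zero at the start.
- arm.current_torque(): the same for the moment, N m.
- arm.current_width(): finger opening in m.
- arm.current_grasp_force(): force on a finger pad.
Only numpy, scipy, OpenCV 4.12 (cv2) and the standard library are available. Lean on these libraries where they do the work, as an engineer would, in place of code of your own. Each camera call takes 0.05 s, during which the arm holds its last target. There are 200 camera calls.

## Working session

There is one attempt and no reset: what is moved stays moved. The work goes in short steps, each a Python script; the robot and the scene stay as the last script left them, time stands still between calls to the robot, and variables do not carry over. Pictures are saved under pics/ and viewed, at most 10 in all, crops included, and the job is handed in when it is done.

```bash
ls; mkdir -p pics
python3 - <<'E'
from rig import arm
import cv2,numpy as np
for n in ["scene","side"]:
    im=arm.snapshot(n); cv2.imwrite(f"pics/{n}0.png",im[:,:,::-1])
    c=arm.get_calibration(n); print(n,np.round(c["intrinsics"],1).tolist(),np.round(c["cam_to_world"],3).tolist())
print(arm.grip_depth,arm.current_t(),arm.current_tool_rot().round(2).tolist() if hasattr(arm.current_tool_rot(),'round') else arm.current_tool_rot(), arm.current_force())
E
```

```text
pics
scene [[567.0, 0.0, 316.4], [0.0, 567.0, 235.7], [0.0, 0.0, 1.0]] [[-0.804, 0.419, -0.421, 1.033], [0.594, 0.582, -0.555, 0.615], [0.013, -0.697, -0.717, 0.85], [0.0, 0.0, 0.0, 1.0]]
side [[523.3, 0.0, 326.9], [0.0, 523.3, 238.1], [0.0, 0.0, 1.0]] [[-0.913, -0.315, 0.26, 0.352], [-0.408, 0.676, -0.614, 0.638], [0.018, -0.667, -0.745, 0.837], [0.0, 0.0, 0.0, 1.0]]
0.0188 0.1 [[0.92, 0.39, -0.0], [0.39, -0.92, 0.0], [0.0, -0.0, -1.0]] [ 0.63080809  0.25593972 -0.2739129 ]
```

View pics/scene0.png

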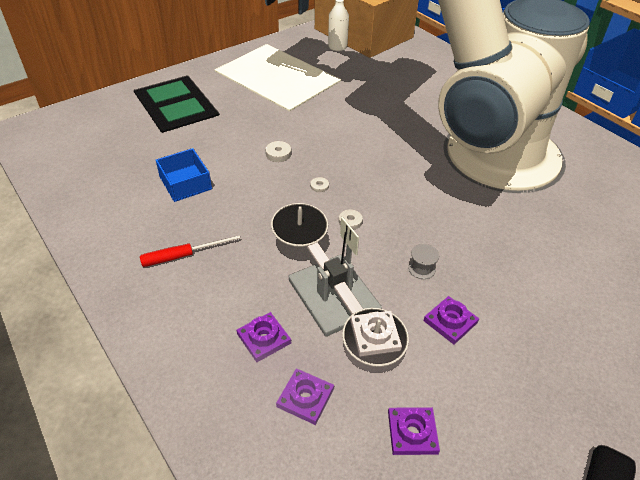

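View pics/side0.png

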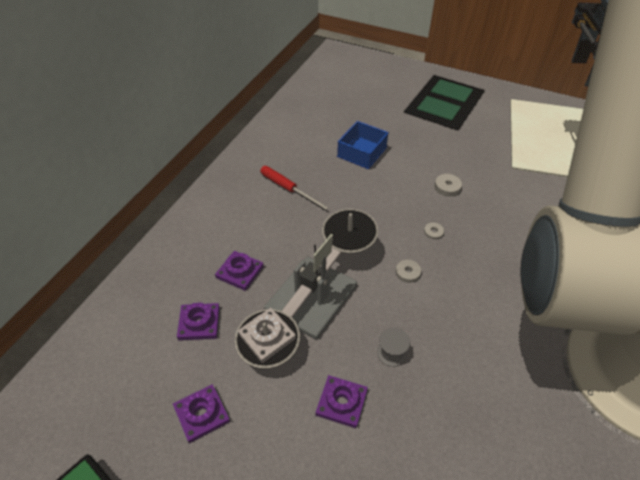

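The scene view shows the weight pan at (299,225) with its pin top at (299,207), and the grey flange on the flange pan at (377,333). The rings are at (278,151) large, (319,184) small and (350,218) medium, and the spool is at (424,260). In the side view the same rings are at (448,184), (434,230) and (408,271), with the pan at (350,231). The purple flange shapes are decoys. The grey flange is the one on the pan, and I don't need to reach for it.

```bash
cat > h.py <<'E'
from rig import arm
import cv2,numpy as np
def ray(c,px):
    d=c["cam_to_world"][:3,:3]@np.linalg.solve(c["intrinsics"],[px[0],px[1],1.]); return c["cam_to_world"][:3,3],d/np.linalg.norm(d)
def on_z(c,px,z):
    o,d=ray(c,px); return o+d*(z-o[2])/d[2]
def tri(rays):
    A=sum(np.eye(3)-np.outer(d,d) for o,d in rays); b=sum((np.eye(3)-np.outer(d,d))@o for o,d in rays)
    return np.linalg.solve(A,b)
def proj(c,p):
    q=np.linalg.inv(c["cam_to_world"])@np.append(p,1); q=c["intrinsics"]@q[:3]; return q[:2]/q[2]
def cal(n):
    c=arm.get_calibration(n); return {k:np.array(v,float) for k,v in c.items()}
def down(yaw):  # yaw (rad) = direction of tool x; z down
    c,s=np.cos(yaw),np.sin(yaw); return np.array([[c,s,0],[s,-c,0],[0,0,-1.]])
E
python3 - <<'E'
from h import *
a,b=cal("scene"),cal("side")
P={"r400":((278,149),(448,182),.018),"r100":((319,183),(434,229),.01),"r200":((350,216),(408,269),.014),"pintop":((299,208),(350,213),.115),"pan":((299,225),(350,231),.07),
"flangepan":((376,337),(268,337),.05),"spool":((424,253),(396,341),.045),"pivot":((336,270),(314,278),.075),"drvtip":((240,238),(327,210),.005),"bin":((184,170),(363,143),.05)}
for k,(p,q,z) in P.items(): print(k,tri([ray(a,p),ray(b,q)]).round(3),on_z(a,p,z).round(3),on_z(b,q,z).round(3))
E
```

```text
r400 [ 0.451 -0.308  0.025] [ 0.446 -0.316  0.018] [ 0.452 -0.317  0.018]
r100 [ 0.44  -0.16   0.016] [ 0.435 -0.166  0.01 ] [ 0.44  -0.166  0.01 ]
r200 [ 0.456 -0.028  0.023] [ 0.449 -0.037  0.014] [ 0.457 -0.033  0.014]
pintop [ 0.587 -0.028  0.121] [ 0.584 -0.032  0.115] [ 0.589 -0.036  0.115]
pan [ 0.585 -0.031  0.07 ] [ 0.585 -0.032  0.07 ] [ 0.585 -0.031  0.07 ]
flangepan [0.623 0.244 0.053] [0.622 0.245 0.05 ] [0.625 0.241 0.05 ]
spool [0.421 0.153 0.048] [0.419 0.151 0.045] [0.422 0.153 0.045]
pivot [0.6   0.106 0.073] [0.6   0.105 0.075] [0.599 0.109 0.075]
drvtip [ 0.672 -0.117  0.014] [ 0.668 -0.126  0.005] [ 0.676 -0.125  0.005]
bin [ 0.677 -0.344  0.041] [ 0.68  -0.337  0.05 ] [ 0.673 -0.329  0.05 ]
```

Both views agree: pan-to-flange distance is 278 mm (nominal 280) and the heights fit. Moving in for a closer wrist view.

Run:
```python
from h import *
Y=np.deg2rad(82)
arm.move_to([0.52,-0.12,0.32],down(Y))
c=cal("wrist"); im=arm.snapshot("wrist"); cv2.imwrite("pics/w1.png",im[:,:,::-1])
np.savez("w1.npz",im=im,**c)
print(c["cam_to_world"].round(3).tolist(),c["intrinsics"].round(1).tolist())
print(arm.current_joint_positions(),arm.current_t())
for n,p in dict(r400=(.45,-.316,.018),r100=(.438,-.166,.01),r200=(.453,-.035,.014),pan=(.585,-.031,.07),pin=(.586,-.034,.115)).items(): print(n,proj(c,p).round())
```

```text
[[0.99, -0.136, -0.035, 0.529], [-0.14, -0.957, -0.252, -0.051], [0.001, 0.254, -0.967, 0.49], [0.0, 0.0, 0.0, 1.0]] [[341.2, 0.0, 311.2], [0.0, 341.2, 244.0], [0.0, 0.0, 1.0]]
[-1.94895661e+01  1.56643097e+01  8.05468900e+01 -8.30532481e-03
  8.38081983e+01 -1.14037472e+01] 2.1167
r400 [284. 338.]
r100 [260. 244.]
r200 [253. 150.]
pan [356. 130.]
pin [362. 130.]
```

View pics/w1.png

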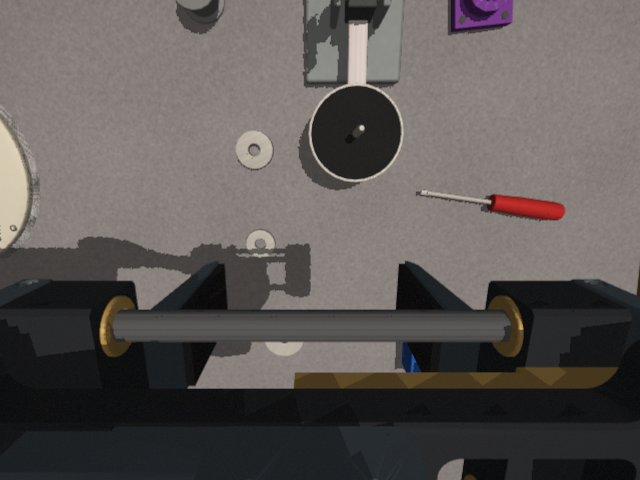

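The wrist view shows the pan centre at about (356,132) and its pin tip at (362,128). Ring200 is at (254,150) and ring100 at (260,242), partly behind the arm's shadow. Ring400 is hidden behind the gripper at about (284,340). Each is within a few pixels of the prediction. Next: refine the pan centre and press.

Run:
```python
from h import *
w=np.load("w1.npz"); im=w["im"]; g=cv2.cvtColor(im,cv2.COLOR_RGB2GRAY)
def big(mask,box):
    x,y,X,Y=box; cs,_=cv2.findContours(mask[y:Y,x:X],cv2.RETR_EXTERNAL,cv2.CHAIN_APPROX_NONE,offset=(x,y)); return max(cs,key=cv2.contourArea)
e=cv2.fitEllipse(big((g<45).astype(np.uint8),(305,82,410,182))); print("pan",e, on_z(w,e[0],.07))
r=cv2.fitEllipse(big((g>155).astype(np.uint8),(230,125,280,175))); print("r200",r,on_z(w,r[0],.013))
r=cv2.fitEllipse(big((g>155).astype(np.uint8),(240,225,282,260))); print("r100",r,on_z(w,r[0],.009))
pan=on_z(w,e[0],.07); R=down(np.deg2rad(82))
print("rad mm",e[1][0]/2/341*0.42*1e3)
arm.move_l([pan[0],pan[1],.2],R,feed=.15); arm.grip(.054)
c=cal("wrist"); im=arm.snapshot("wrist"); cv2.imwrite("pics/w2.png",im[:,:,::-1]); np.savez("w2.npz",im=im,**c)
print(proj(c,[pan[0],pan[1],.07]),proj(c,[pan[0],pan[1],.116]),arm.current_t(),arm.current_width())
```

```text
pan ((355.6451416015625, 132.15231323242188), (86.99381256103516, 91.4324722290039), 15.75949764251709) [ 0.58471534 -0.0336715   0.07      ]
r200 ((253.6692657470703, 148.87857055664062), (34.777095794677734, 36.82694625854492), 152.55804443359375) [ 0.45394597 -0.03337961  0.013     ]
r100 ((259.8477783203125, 240.53933715820312), (19.206512451171875, 26.392745971679688), 91.3224868774414) [ 0.43874709 -0.16081732  0.009     ]
rad mm 53.57390216368734
[311.40936239 234.73913119] [311.51156575 248.31213793] 4.1167 0.053710175558057016
```

View pics/w2.png

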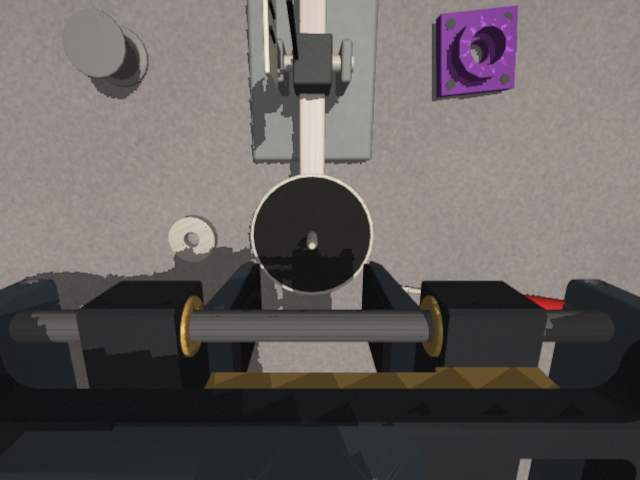

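The wrist view shows the pan centred at (312,235) and the pin tip at (312,247), both matching the prediction within 1 px. The beam is vertical in the image, so the yaw is right. Pressing now.

```bash
cat >> h.py <<'E'
PAN=np.array([.5847,-.0337]); YW=np.deg2rad(82)
def F(n=5,dt=.02):
    v=[]
    for _ in range(n): v.append(arm.current_force()); arm.sleep(dt)
    return np.mean(v,0)
E
python3 - <<'E'
from h import *
R=down(YW)
arm.move_l([*PAN,.09],R,feed=.08); arm.sleep(.3); b=F(15); print("bias",b,np.array(arm.current_ee_pos()))
def go(z,n):
    arm.move_l([*PAN,z],feed=.015); f=F(n)-b; p=arm.current_ee_pos(); print(round(z,4),round(p[2],4),f.round(2)); return f[2]
z=.078
while z>.064:
    f=go(z,5); 
    if f>8: break
    z-=.002
for z in (.062,.060,.059):
    arm.sleep(.1); f=go(z,15)
    if f>8: break
arm.sleep(.5); print((F(20)-b).round(3),arm.current_t())
arm.move_l([*PAN,.09],feed=.02); arm.sleep(.3);print((F(10)-b).round(3))
arm.move_l([*PAN,.2],feed=.15); print(arm.current_t())
E
```

```text
bias [-0.21312425 -0.0140076  -0.08318297] [ 0.58471601 -0.03372502  0.09001587]
0.078 0.0781 [ 0.32  0.26 -0.24]
0.076 0.076 [ 0.41 -0.24  0.3 ]
0.074 0.074 [-0.27  0.17  0.35]
0.072 0.072 [0.41 0.14 0.08]
0.07 0.0701 [ 0.79 -0.03  1.71]
0.068 0.068 [0.68 0.5  2.12]
0.066 0.066 [0.58 0.92 2.02]
0.062 0.062 [0.51 1.92 2.62]
0.06 0.06 [0.17 2.31 3.68]
0.059 0.059 [0.32 2.94 3.87]
[0.927 3.372 3.896] 12.2583
[ 0.198 -0.233  0.221]
15.3083
```

The press reads about 280–350 g, allowing for edge contact and lateral drag, so 300 g (200 + 100) fits best. I'll place ring200 first, because the tilt it leaves will check this.

```bash
cat >> h.py <<'E'
def pick(xy,yaw,op,z=.004):
    R=down(yaw)
    arm.grip(op); arm.move_to([*xy,.09],R); arm.move_l([*xy,z],R,feed=.1)
    arm.grip(0.03); print("width",arm.current_width(),arm.current_grasp_force())
    arm.move_l([*xy,.19],feed=.2)
def place(zs,ztop,fmax,op,zfirst=None):
    R=down(YW); arm.move_to([*PAN,.19],R); arm.move_l([*PAN,ztop],R,feed=.1); arm.sleep(.2); b=F(8)
    z=ztop
    while z>zs+1e-6:
        z=max(z-.0015,zs); arm.move_l([*PAN,z],feed=.02); f=F(4)-b; print(round(z,4),f.round(2))
        if f[2]>fmax: break
    return z
def release(op,z):
    arm.grip(op); arm.sleep(.2); arm.move_l([*PAN,.2],R_:=down(YW),feed=.12)
E
python3 - <<'E'
from h import *
w=np.load("w2.npz"); g=cv2.cvtColor(w["im"],cv2.COLOR_RGB2GRAY)
m=(g>150).astype(np.uint8); x,y=160,205
cs,_=cv2.findContours(m[y:275,x:225],0,cv2.CHAIN_APPROX_NONE,offset=(x,y)); e=cv2.fitEllipse(max(cs,key=cv2.contourArea))
p=on_z(w,e[0],.012); print(e,p)
assert np.hypot(*(p[:2]-[.454,-.0334]))<.006
pick([.454,-.0334],0.,.072)
z=place(.0735,.086,1.8,.07)
release(.072,z)
c=cal("wrist"); im=arm.snapshot("wrist"); cv2.imwrite("pics/w3.png",im[:,:,::-1]); np.savez("w3.npz",im=im,**c)
s=arm.snapshot("scene"); cv2.imwrite("pics/s3.png",s[:,:,::-1])
W=cv2.resize(im[150:330,220:400],(560,560)); S=cv2.resize(s[180:380,260:440],(0,0),fx=2.8,fy=2.8)[:560]
cv2.imwrite("pics/c3.png",cv2.resize(np.hstack([W,S[:, :504]]),(800,421))[:,:,::-1]); print(arm.current_t())
E
```

```text
((182.4024658203125, 231.90341186523438), (37.91366195678711, 62.20111846923828), 109.00489807128906) [ 0.44601283 -0.02473441  0.012     ]Traceback (most recent call last):
  File "<stdin>", line 6, in <module>
AssertionError
```

The w2 mask merged with bright bench. I'll raise the threshold; the w1 fit gives 49–52 mm against a true 51 mm, so it is sound.

Run:
```python
from h import *
w=np.load("w2.npz"); g=cv2.cvtColor(w["im"],cv2.COLOR_RGB2GRAY)
x,y=160,205
for t in (165,180):
    cs,_=cv2.findContours((g>t).astype(np.uint8)[y:275,x:225],0,cv2.CHAIN_APPROX_NONE,offset=(x,y)); e=cv2.fitEllipse(max(cs,key=cv2.contourArea))
    print(t,e,on_z(w,e[0],.012))
pick([.454,-.0334],0.,.072)
z=place(.0735,.086,1.8,.07)
release(.072,z)
c=cal("wrist"); im=arm.snapshot("wrist"); cv2.imwrite("pics/w3.png",im[:,:,::-1]); np.savez("w3.npz",im=im,**c)
s=arm.snapshot("scene"); cv2.imwrite("pics/s3.png",s[:,:,::-1])
W=cv2.resize(im[150:330,220:400],(400,400)); S=cv2.resize(s[180:380,260:460],(400,400))
cv2.imwrite("pics/c3.png",np.hstack([W,S])[:,:,::-1]); print(arm.current_t())
```

```text
165 ((190.50892639160156, 235.3946075439453), (34.231937408447266, 46.054927825927734), 95.68336486816406) [ 0.45376099 -0.02971674  0.012     ]
180 ((190.63543701171875, 235.4564666748047), (33.70929718017578, 44.613311767578125), 95.84013366699219) [ 0.45388038 -0.0298027   0.012     ]
width 0.04958521862646432 30.00132516492158
0.0845 [ 0.06 -0.31  0.1 ]
0.083 [0.09 0.04 0.2 ]
0.0815 [-0.43  0.01  0.03]
0.08 [-0.34 -0.4  -0.08]
0.0785 [-0.17  0.22  0.01]
0.077 [-0.06 -0.31 -0.17]
0.0755 [ 0.5  -0.16  1.13]
0.074 [ 0.26 -0.08  1.54]
0.0735 [0.9  0.22 2.09]
27.375
```

View pics/c3.png

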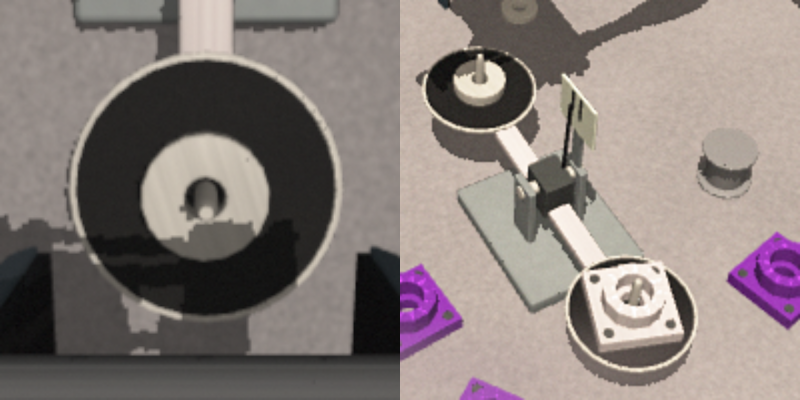

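Ring200 lies flat around the pin (hole centred in the left crop). In the right crop the pan is still up and the flange is untouched, as expected with about 100 g missing. Now a close look at ring100.

Run:
```python
from h import *
for k in ("w2","w3"):
    w=np.load(k+".npz"); g=cv2.cvtColor(w["im"],cv2.COLOR_RGB2GRAY)
    cs,_=cv2.findContours((g<45).astype(np.uint8)[165:262,245:378],0,cv2.CHAIN_APPROX_NONE,offset=(245,165)); c=max(cs,key=cv2.contourArea)
    print(k,cv2.boundingRect(c))
R=down(YW); arm.move_to([.438,-.235,.17],R)
c=cal("wrist"); im=arm.snapshot("wrist"); np.savez("w4.npz",im=im,**c)
u,v=proj(c,[.438,-.164,.01]).astype(int); print(u,v)
g=cv2.medianBlur(cv2.cvtColor(im,cv2.COLOR_RGB2GRAY),3); x0,y0=max(u-60,0),max(v-60,0); G=cv2.resize(g[y0:y0+120,x0:x0+120],None,fx=4,fy=4,interpolation=cv2.INTER_CUBIC)
f=c["intrinsics"][0,0]; d=np.linalg.norm(c["cam_to_world"][:3,3]-[.438,-.164,.01]); r=.0215*f/d; print("r px",r)
h=cv2.HoughCircles(G,cv2.HOUGH_GRADIENT,2,100,param1=100,param2=30,minRadius=int(4*r*.85),maxRadius=int(4*r*1.12))
C=cv2.cvtColor(G,cv2.COLOR_GRAY2BGR)
for q in h[0][:3]:
    p=on_z(c,(q[0]/4+x0,q[1]/4+y0),.01); print(q,p); cv2.circle(C,(int(q[0]),int(q[1])),int(q[2]),(0,0,255),1)
cv2.imwrite("pics/c4.png",C); print(arm.current_t())
```

```text
w2 (254, 178, 115, 84)
w3 (255, 178, 115, 84)
299 154
r px 22.19176512539082
[245.  247.   86.4] [ 0.43814771 -0.16490472  0.01      ]
28.4083
```

View pics/c4.png

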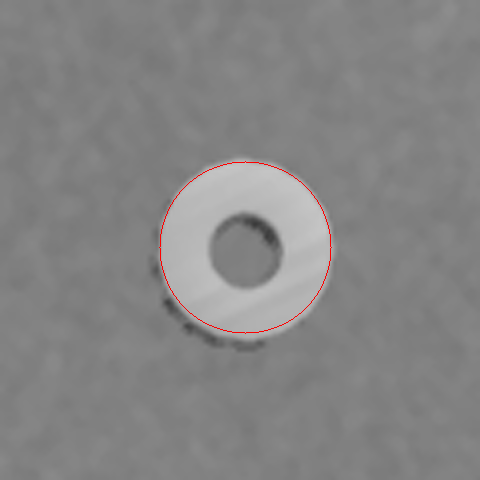

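The crop shows ring100 cleanly fitted at (245,248), radius 21.6 px against 22.2 expected. The pan hasn't moved under 200 g, so the flange is at least about 290 g. Adding ring100.

Run:
```python
from h import *
pick([.4381,-.1655],YW,.066)
z=place(.079,.098,3.5,.06)
print((F(8)).round(2)); 
release(.064,z); arm.sleep(.8)
c=cal("wrist"); im=arm.snapshot("wrist"); np.savez("w5.npz",im=im,**c)
s=arm.snapshot("scene"); t=arm.snapshot("side")
S=cv2.resize(s[180:380,260:460],(400,400),interpolation=cv2.INTER_CUBIC); T=cv2.resize(im[150:330,220:400],(400,400))
cv2.imwrite("pics/c5.png",np.hstack([T,S])[:,:,::-1]); print(arm.current_t())
g=cv2.cvtColor(im,cv2.COLOR_RGB2GRAY)
cs,_=cv2.findContours((g<45).astype(np.uint8)[165:262,245:378],0,cv2.CHAIN_APPROX_NONE,offset=(245,165)); print(cv2.boundingRect(max(cs,key=cv2.contourArea)))
```

```text
width 0.04138432413617888 30.001148097217083
0.0965 [-0.09  0.43  0.07]
0.095 [0.18 0.21 0.19]
0.0935 [-0.14  0.07  0.09]
0.092 [0.28 0.37 0.02]
0.0905 [0.16 0.18 0.12]
0.089 [0.28 0.08 0.1 ]
0.0875 [-0.39  0.21 -0.16]
0.086 [0.06 0.03 0.07]
0.0845 [-0.27  0.58  0.67]
0.083 [-0.12  0.5   0.72]
0.0815 [-0.23  0.7   0.56]
0.08 [-0.07  0.42  0.99]
0.079 [ 0.02 -0.16  1.1 ]
[ 0.09 -0.14 -0.16]
41.1417
(256, 176, 112, 86)
```

View pics/c5.png

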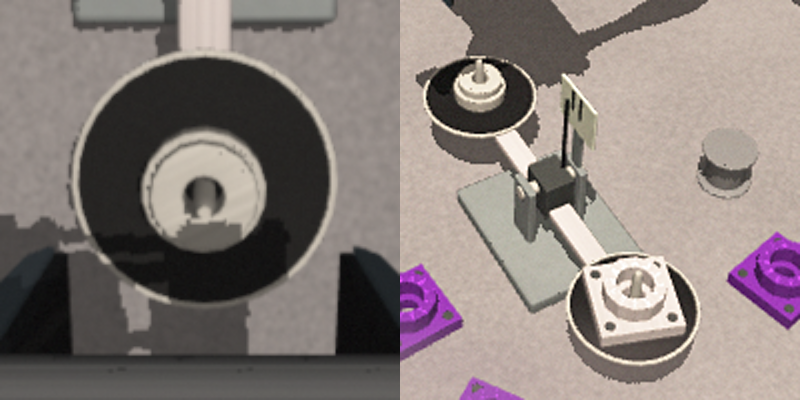

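Both rings are stacked flat on the pin, and the pan has dropped about 3.5 px in the scene view (roughly 8 mm, near level). One enlarged look at the pointer, plus the change in pan rim position, will confirm it.

Run:
```python
from h import *
s=arm.snapshot("scene"); o=cv2.imread("pics/s3.png")[:,:,::-1]
c=cal("scene")
for n,i in (("before",o),("now",s)):
    g=cv2.cvtColor(i,cv2.COLOR_RGB2GRAY)[198:252,268:332]
    cs,_=cv2.findContours((g<50).astype(np.uint8),0,cv2.CHAIN_APPROX_NONE,offset=(268,198)); k=max(cs,key=cv2.contourArea); e=cv2.fitEllipse(cv2.convexHull(k)); print(n,e)
for z in (.07,.06): print(z,proj(c,[*PAN,z]))
C=[cv2.resize(i[205:275,325:365],(340,595),interpolation=cv2.INTER_CUBIC) for i in (o,s)]
cv2.imwrite("pics/c6.png",np.hstack(C)[:,:,::-1])
```

```text
before ((298.9417419433594, 223.98611450195312), (39.12022399902344, 52.684486389160156), 92.837890625)
now ((299.1464538574219, 227.4263153076172), (37.34547424316406, 52.108516693115234), 90.46961975097656)
0.07 [298.46028301 224.44014663]
0.06 [298.51084879 228.05583978]
```

View pics/c6.png

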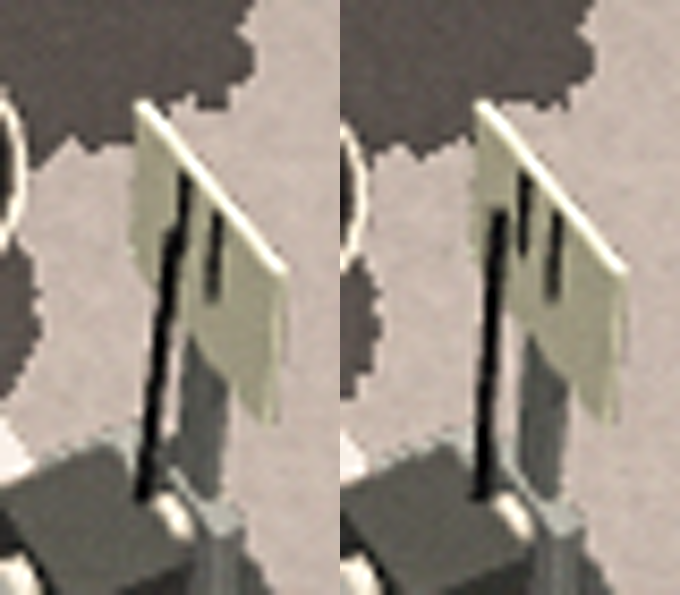

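The left half is before, with the pointer tilted at full travel. The right half is now, with the pointer upright; its offset from the marks is parallax from the oblique camera. The pan dropped 3.4 px, and 3.6 px would be the full 10 mm, so the beam is within about 0.01 rad of level. The arm is clear, so I'm handing in.

```bash
python3 -c "
from rig import arm
print(arm.sign_off(),arm.current_t())"
```

```text
the job is handed in; nothing more can be done
the job is handed in; nothing more can be done
```

I pressed the empty pan level and held it for over a second, then set ring200 and ring100 on its pin; the beam rests about level (within roughly 0.01 rad from the images), and the job was handed in after about 41 s without a verdict being returned.

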